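# Hang the vial basket on the drying carousel

## Robot

A 7-joint arm with a two-finger parallel gripper is mounted at the origin on the work surface. World frame = base frame: x ahead of the robot, y to its left, z up, the work surface at z = 0. Lengths are in m, angles in rad, forces in N, time in s.
With the tool pointing down it reaches from about 0.4 to 0.9 m from the base axis. Payload 5.5 kg.
Tool frame: the origin (TCP) lies midway between the tips of the shut fingers; the grasp point (between the pads) lies 19 mm behind it (manip.grip_depth is the distance from the TCP to the grasp point, in m); z points along the fingers, x is the direction in which the jaws open and shut, and the axes are right-handed (so a half turn about z gives the same grasp; the last joint's range is limited). The gripper opens to 92 mm and grips with 3 to 60 N. Pads are 19 mm wide; open, the fingers measure 130 mm over their backs; the gripper's body (75 mm by 190 mm) begins 47 mm behind the grasp point.
Start: joints at [1.595, 0.501, -0.427, 1.55, 0.221, 1.138, -0.21], TCP at [0.154, -0.632, 0.227] pointing down, gripper open.
Joint ranges: [-2.88, 2.88], [-0.31, 2.03], [-1.54, 1.56], [0.2, 2.42], [-1.41, 4.55], [0.19, 2.02], [-2.57, 2.57]. Speed limits (rad/s): [2.57, 2.57, 3.14, 3.14, 3.14, 3.14, 3.14].

## Interface

Orientations are given as a unit quaternion [x, y, z, w].
In Python, from bench import manip, effector, viewer gives the robot as it stands. Calls block until the motion is done:
- manip.move_pose(position, orientation): joint-space move of the TCP to a pose.
- manip.servo_line(position, ori=None, vel=0.15): straight line of the TCP; ori=None keeps the orientation; vel is the mean speed in m/s.
- manip.movej(angles): joint-space move.
- effector.open_jaws() and effector.close(f_grip=None): open the fingers fully, or close them until they stop; f_grip is the grip in N (None keeps the last).
- manip.sleep(seconds).
- manip.solve_ik(position, orientation): joint angles nearest the present ones, or None.
- viewer.get_image(name): name is "scene" or "top" or "wrist"; returns the picture (384x512x3 uint8, red, green, blue); there is no depth.
- viewer.get_calibration(name): a dict with "vfov" (degrees; the focal length in pixels is half the picture's height over the tangent of half this angle, whatever the lens; pixels are square), "cx", "cy" (the principal point, pixels), "dist_coeffs" ([k1, k2, p1, p2, k3] as OpenCV has them; the pictures are not rectified), "eye" and "attitude" of the camera in the world. Camera axes: x right, y down, z forward; pixel columns grow to the right and rows downward; lengths in m; the calibration is good to about 2 mm. A picture is of the moment at which its call begins: read the wrist's pose just before it. get_calibration takes no time and is no camera call; for the wrist camera it gives the pose at the moment of the call.
A pose or a line that the arm cannot do raises manip.PlanningError and nothing moves.
- manip.hand_in(): hands the job in, once; it reports no verdict.
Readings, each from a call of its own:
- manip.current_clock(): time.
- manip.current_q(): joint angles.
- manip.current_joint_velocities(): joint speeds.
- manip.current_tau(): joint torques, N m.
- manip.current_tool_pos(): TCP position.
- manip.current_tcp_rot(): TCP orientation.
- manip.current_force(): force on the tool from outside, world axes, zero at the start.
- manip.current_wrist_torque(): the same for the moment, N m.
- manip.current_finger_gap(): finger opening in m.
Only numpy, scipy, OpenCV 4.12 (cv2) and the standard library are available. Lean on these libraries where they do the work, as an engineer would, in place of code of your own. Each camera call takes 0.05 s, during which the arm holds its last target. There are 200 camera calls.

## Task

Turn the white drying carousel (the black crank knob on it is there for that) until the empty hook points out over the teal loading mark on the base. Then hang the vial basket with the orange grip on that hook by its bail and let go; leave the basket with the blue grip where it stands.

Things in the scene. Friction and masses are not known exactly. Their poses are not given: they have to be found in the camera images.
- orange_grip (a point): Square steel vial basket, 50 x 50 x 45 mm, 0.15 kg, with a bail (arch) and on it an orange grip block 20 x 20 x 40 mm, faces along x and y. Point: the block's centre, 118 mm above the underside (grasp here from above); z up. Under the bail's 10 mm wide strap is a window 44 mm wide (y), 50 high; the hook passes through it along x, either way. Strap's underside 23 mm, basket rim 73 mm below the point.
- blue_grip (a point): A basket like the orange one, 138 mm high in all, but with a blue grip block: a bystander, stands upright on the bench. The point is the block's centre, 118 mm above the underside.
- turret: White carousel disc, radius 85 mm; origin on its upright axis, 150 mm above the bench; x along the EMPTY hook, z up. Turns both ways, stays put, 3 N at the crank. Hook: bar 12 mm wide, top at z 15 mm, out to x 153, end upturned to z 30; strap rests near x 120. Crank knob: black 18 mm round peg, spins, at x -49.5, y 49.5, z 18 to 60 mm; lead it in an arc. Other hooks: fixed baskets, tops at z 58.
- load_mark (a point): The teal loading mark, a fixed tongue 60 mm long, 36 mm wide and 20 mm high that sticks out from the rim of the carousel's round white base (radius 165 mm, 20 mm high). The point is on its top, 190 mm from the carousel's axis; x points straight outwards from the axis.

How it is judged:
On the way, in this order (a step that is already met when the one before it is completed fails the run):
1. the empty hook has been brought over the loading mark (within about 11 degrees) and the carousel is at rest (x of load_mark in the frame of turret above 0.15 m and y of load_mark in the frame of turret between -0.036 and 0.036 m and velocity of joint turret between -0.05 and 0.05 rad/s), for 0.2 s.
2. the orange-gripped basket hangs by its bail on the empty hook (x of orange_grip in the frame of turret between 0.085 and 0.15 m and y of orange_grip in the frame of turret between -0.022 and 0.022 m and z of orange_grip in the frame of turret between 0.03 and 0.048 m and angle between orange_grip's own z axis and vertical below 0.25 rad), for 0.2 s.
At the end, for the whole second after the job is handed in: The empty hook points over the loading mark within 13 degrees; the orange-gripped basket hangs on it by its bail, at rest: 85 to 150 mm from the axis, within 22 mm sideways and about 10 mm in height, upright within 14 degrees. The blue-gripped basket stands within 30 mm of its start (all of step 2 and x of load_mark in the frame of turret above 0.15 m and y of load_mark in the frame of turret between -0.045 and 0.045 m and linear speed of orange_basket below 0.05 m/s and distance of blue_grip from where it was at the start of the episode below 0.03 m and angle between blue_grip's own z axis and vertical below 0.2 rad); the robot touches nothing.
It fails at once if the blue-gripped basket is moved by more than 30 mm or tipped (distance of blue_grip from where it was at the start of the episode above 0.03 m or angle between blue_grip's own z axis and vertical above 0.3 rad).
It also fails if it takes over 56 s, if anything falls off the work surface, if the arm or the gripper's body presses on something with over 40 N, if the wrist force passes 120 N, or if a joint passes its speed limit or range.

## Working session

There is one attempt and no reset: what is moved stays moved. The work goes in short steps, each a Python script; the robot and the scene stay as the last script left them, time stands still between calls to the robot, and variables do not carry over. Pictures are saved under pics/ and viewed, about 8 in all and at most 12, crops included, and the job is handed in when it is done.

```bash
mkdir -p pics
cat > h.py <<'E'
import numpy as np, cv2
from bench import manip, effector, viewer
from scipy.spatial.transform import Rotation as R
def cam(n):
    c=viewer.get_calibration(n); f=192/np.tan(np.radians(c["vfov"])/2)
    K=np.array([[f,0,c["cx"]],[0,f,c["cy"]],[0,0,1]])
    return K,np.array(c["dist_coeffs"],float),np.array(c["eye"]),c["attitude"]
def rot(a):
    a=np.array(a,float); return R.from_quat(a).as_matrix() if a.size==4 else a.reshape(3,3)
def ray(c,uv):
    K,d,e,a=c; p=cv2.undistortPoints(np.array(uv,float).reshape(-1,1,2),K,d).reshape(-1,2)
    return np.array(e),(rot(a)@np.c_[p,np.ones(len(p))].T).T
def onz(c,uv,z):
    e,r=ray(c,uv); return e+r*((z-e[2])/r[:,2])[:,None]
def grab(n,name):
    c=cam(n); im=viewer.get_image(n); cv2.imwrite(f"pics/{name}.png",im[:,:,::-1]); return c,im
E
python3 - <<'E'
from h import *
for n in("scene","top","wrist"):
    c,im=grab(n,n+"0"); print(n,c[0][0,0],c[1],c[2],np.round(rot(c[3]),3).tolist())
print(manip.current_clock(),manip.current_tcp_rot(),manip.grip_depth)
a=[cv2.imread(f"pics/{n}0.png") for n in("scene","top")]
E
```

```text
scene 471.46272342115805 [-0.04812009  0.          0.          0.          0.        ] [1.34550451 0.44430467 0.70626006] [[-0.535, 0.435, -0.724], [0.845, 0.284, -0.454], [0.008, -0.855, -0.519]]
top 389.5480943883776 [0.01233492 0.         0.         0.         0.        ] [ 0.39124034 -0.07001566  0.86433356] [[-0.071, -0.975, 0.209], [-0.998, 0.069, -0.013], [-0.002, -0.209, -0.978]]
wrist 299.6513813163001 [-0.05967141  0.          0.          0.          0.        ] [ 0.2205636  -0.61588581  0.384538  ] [[0.237, -0.938, -0.252], [-0.972, -0.229, -0.059], [-0.002, 0.259, -0.966]]
0.15 [ 7.86320046e-01 -6.17818929e-01 -5.66551082e-04 -4.84004557e-04] 0.0188
```

View pics/top0.png

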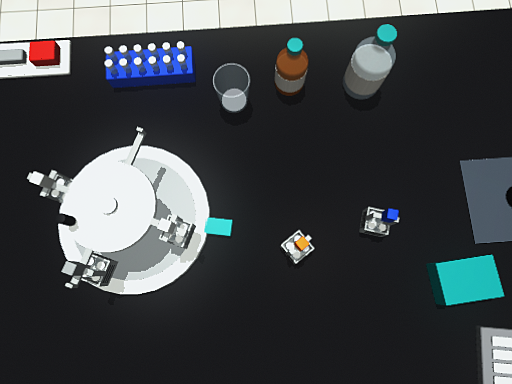

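View pics/scene0.png

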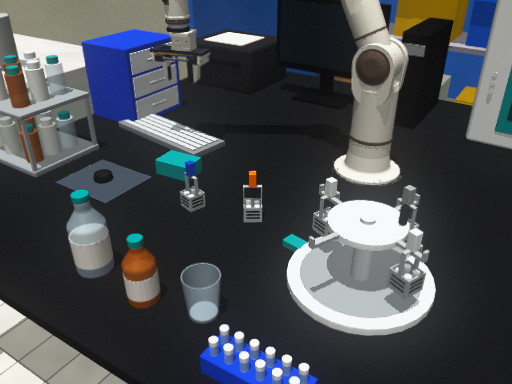

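Top view: the carousel hub is near (110,205), the empty hook tip near (140,130) and the teal tongue near (218,227). The black knob is near (66,219), the orange grip at (302,243) and the blue one at (392,214). The scene view agrees. Next I measure these.

```bash
cat > m.py <<'E'
from h import *
from scipy.optimize import least_squares
def mask_c(im,h0,h1,box,s=120,v=60):
    hsv=cv2.cvtColor(im,cv2.COLOR_RGB2HSV); m=cv2.inRange(hsv,(h0,s,v),(h1,255,255))
    k=np.zeros_like(m); x0,y0,x1,y1=box; k[y0:y1,x0:x1]=m[y0:y1,x0:x1]; return k
def cen(m):
    ys,xs=np.nonzero(m); return np.array([xs.mean(),ys.mean()]),len(xs)
E
python3 - <<'E'
from m import *
ct,cs=cam("top"),cam("scene")
t=cv2.imread("pics/top0.png")[:,:,::-1].copy(); s=cv2.imread("pics/scene0.png")[:,:,::-1].copy()
m=mask_c(t,80,100,(195,205,245,245)); u,n=cen(m); print("mark",u,n,onz(ct,u,.02))
cnt=max(cv2.findContours(m,0,1)[0],key=cv2.contourArea)
bx=cv2.boxPoints(cv2.minAreaRect(onz(ct,cnt.reshape(-1,2),.02)[:,:2].astype(np.float32)*1000)); print(bx)
# base circle
g=cv2.cvtColor(t,cv2.COLOR_RGB2GRAY); c0=np.array([135,220.])
P=[]
for a in np.radians(np.arange(0,360,2)):
    rr=np.arange(110,40,-.5); q=c0+rr[:,None]*[np.cos(a),np.sin(a)]
    q=q[(q.min(1)>0)]; v=cv2.remap(g,q[:,0].astype(np.float32),q[:,1].astype(np.float32),1).ravel()
    i=np.argmax(v>110); P.append(q[i])
W=onz(ct,P,.02)[:,:2]
f=least_squares(lambda p:np.hypot(*(W-p).T)-.165,W.mean(0),loss="soft_l1",f_scale=.002)
f2=least_squares(lambda p:np.hypot(*(W-p[:2]).T)-p[2],[*W.mean(0),.165],loss="soft_l1",f_scale=.002)
r=np.hypot(*(W-f.x).T)-.165; print("axis",f.x,f2.x,(abs(r)<.003).sum(),np.hypot(*(onz(ct,u,.02)[0,:2]-f.x)))
def tri(a,b):
    e1,r1=ray(ct,a);e2,r2=ray(cs,b);r1=r1[0];r2=r2[0]
    k=np.linalg.lstsq(np.c_[r1,-r2],e2-e1,rcond=None)[0];p,q=e1+k[0]*r1,e2+k[1]*r2
    return (p+q)/2,np.linalg.norm(p-q)
for nm,h,bt,bs in(("orange",(5,20),(280,225,320,265),(235,160,270,200)),("blue",(110,130),(370,195,410,230),(175,150,205,180))):
    a,n=cen(mask_c(t,*h,bt)); b,k=cen(mask_c(s,*h,bs)); print(nm,a,n,b,k,tri(a,b))
print("hooktip",onz(ct,[140,130],.18)[0,:2]-f.x)
def crop(i,x0,y0,x1,y1,w,hh): return cv2.resize(i[y0:y1,x0:x1],(w,hh),interpolation=cv2.INTER_CUBIC)
o=np.hstack([crop(t,20,115,220,295,444,400),crop(t,270,215,330,275,356,400)])
cv2.imwrite("pics/c1.png",o[:,:,::-1])
E
```

```text
mark [218.68253968 226.0861678 ] 441 [[0.50003119 0.00687183 0.02      ]]
[[477.04236  -17.601433]
 [513.2216   -24.270592]
 [523.7055    32.60316 ]
 [487.52625   39.27232 ]]
axis [0.53431487 0.19131125] [0.53426551 0.191094   0.16426435] 149 0.18759868564273688
orange [301.40983607 243.45901639] 122 [252.35460993 178.56028369] 141 (array([ 0.44218041, -0.15582382,  0.11779606]), np.float64(0.0038801161643767907))
blue [390.1576087  214.88586957] 184 [189.91603053 168.34351145] 131 (array([ 0.48466661, -0.33168003,  0.11699814]), np.float64(0.004509649072935676))
hooktip [ 0.13440864 -0.06227048]
```

View pics/c1.png

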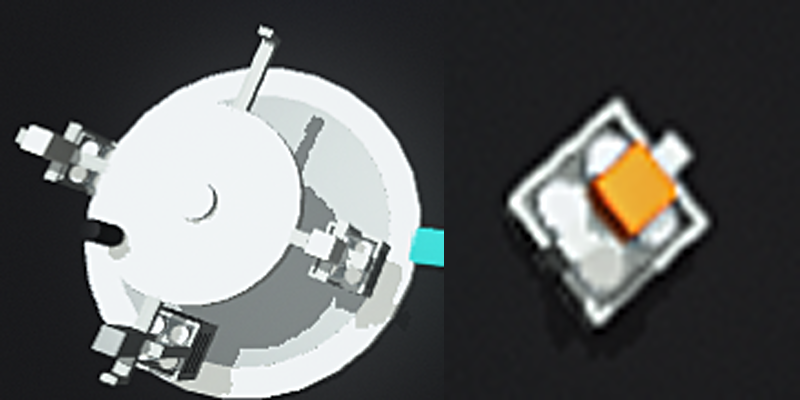

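```bash
cat >> m.py <<'E'
AX=np.array([.5343,.1912]); MA=np.degrees(np.arctan2(-.0343,-.1844)); HA=np.degrees(np.arctan2(-.0623,.1344))
def Q(deg): 
    c,s=np.cos(np.radians(deg)),np.sin(np.radians(deg))
    return R.from_matrix(np.array([[c,s,0],[s,-c,0],[0,0,-1]])).as_quat()
def kn(hook,z,r=.070):
    a=np.radians(hook+135); return np.array([*(AX+r*np.array([np.cos(a),np.sin(a)])),z])
E
python3 - <<'E'
from m import *
print(HA,MA)
X=np.array([(620,100),(710,220),(600,325),(510,205)]); px=np.c_[270+(X[:,0]-444)*60/356,215+X[:,1]*.15]
w=onz(cam("top"),px,.045)[:,:2]; print(w.mean(0),[ (np.linalg.norm(d),np.degrees(np.arctan2(d[1],d[0]))) for d in np.roll(w,-1,0)-w])
for h in np.linspace(HA,MA,4):
    for o in (-45,135): print(h,manip.solve_ik(kn(h,.187),Q(h+135+(-180 if o<0 else 0))))
manip.move_pose(kn(HA,.32),Q(HA+135-180))
print(manip.current_clock(),np.round(manip.current_q(),2),manip.current_tool_pos())
c,im=grab("wrist","w1"); K,d,e,a=c
def proj(p): return cv2.projectPoints(np.array([p]),cv2.Rodrigues(rot(a).T)[0],-rot(a).T@e,K,d)[0].ravel()
print(proj(kn(HA,.21)),proj(kn(HA,.168)),proj([*AX,.17]))
E
```

```text
-24.869687973958733 -169.4629115385528
[ 0.44181317 -0.15827117] [(np.float64(0.04851401869262205), np.float64(-144.75779396635537)), (np.float64(0.050871283296180535), np.float64(125.34172006207797)), (np.float64(0.04811241918828069), np.float64(35.84328617609338)), (np.float64(0.051378297932316914), np.float64(-54.208447511872826))]
-24.869687973958733 [-0.17464764  0.40328036 -0.42682529  1.7918761   0.19581134  0.98815972
 -1.89899535]
-24.869687973958733 [ 0.37567985  0.7610933  -1.30064253  1.77559521  0.78029537  1.23716043
  0.77883649]
-73.06742916215674 [-0.64022632  0.46103504  0.23626277  1.68394259 -0.12318793  1.01117214
 -2.42288599]
-73.06742916215674 [ 0.35567935  0.85824705 -1.30347534  1.64894636  0.85385437  1.31779561
 -0.0171158 ]
-121.26517035035477 [ 0.42107264  0.88663979 -1.30421184  1.60637575  0.87497303  1.34230846
  2.37460451]
-121.26517035035477 [ 0.42107264  0.88663979 -1.30421184  1.60637575  0.87497303  1.34230846
 -0.76698814]
-169.4629115385528 [ 0.53798055  0.83995142 -1.30298034  1.67492903  0.84018449  1.30222023
  1.60939987]
-169.4629115385528 [ 0.40439152  0.64760341 -0.99916172  1.67861987  0.58999306  1.14800447
 -1.35725871]
3.5083 [ 0.01  0.31 -0.65  1.63  0.19  1.26 -1.9 ] [0.510761   0.25593392 0.31982423]
[257.23810836 185.66725247] [257.50520113 175.84205847] [323.72730039 176.18432459]
```

View pics/w1.png

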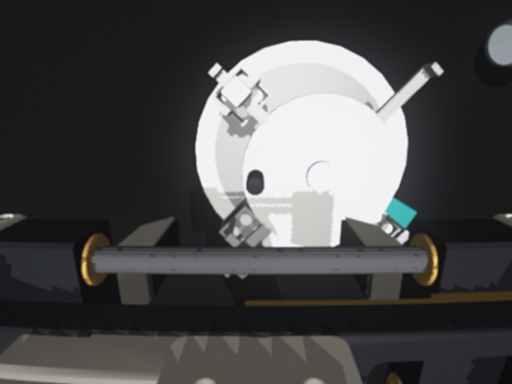

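Wrist view: the knob is at about (256,181), where I predicted it (257,181), and the hook and mark match too. I had swapped the arctan2 arguments for the mark angle; the correct value is -100.5°. I'll use the half-turned grasp so the last joint stays in range.

```bash
sed -i 's/arctan2(-.0343,-.1844)/arctan2(-.1844,-.0343)/' m.py
python3 - <<'E'
from m import *
print(MA)
manip.move_pose(kn(HA,.27),Q(HA+135)); print(np.round(manip.current_q(),2))
manip.servo_line(kn(HA,.187),vel=.12); print("down",manip.current_force())
effector.close(f_grip=12); print(manip.current_finger_gap(),manip.current_force(),manip.current_clock())
N=8
for h in np.linspace(HA,MA,N+1)[1:]:
    manip.servo_line(kn(h,.187),Q(h+135),vel=.08)
    print(round(h,1),np.round(manip.current_force(),1),round(manip.current_finger_gap(),4),round(manip.current_clock(),2),np.round(manip.current_q()[[0,2,6]],2))
manip.sleep(.2)
c,im=grab("top","top2")
cv2.imwrite("pics/c2.png",cv2.resize(im[100:310,10:330],(800,525))[:,:,::-1])
E
```

```text
-100.53708846144721
[ 0.38  0.6  -1.27  1.69  0.59  1.3   0.92]
down [ 0.60851837  0.68721658 -0.76649723]
0.01745478221146645 [-0.86407015  6.14038937 -2.44888198] 7.9333
-34.3 [ 0.6  8.2 -4.6] 0.0174 8.25 [ 0.29 -1.14  0.72]
-43.8 [ 1.2  6.7 -4.9] 0.0177 8.57 [ 0.27 -1.1   0.58]
-53.2 [ 1.8  7.3 -5.6] 0.0178 8.88 [ 0.24 -1.05  0.45]
-62.7 [ 3.3  6.7 -5.7] 0.0176 9.2 [ 0.22 -1.01  0.32]
-72.2 [ 4.8  6.9 -5.8] 0.0175 9.52 [ 0.2  -0.97  0.19]
-81.6 [ 5.7  6.3 -6.4] 0.0176 9.83 [ 0.19 -0.92  0.06]
-91.1 [ 5.7  5.3 -4.9] 0.018 10.15 [ 0.18 -0.88 -0.07]
-100.5 [ 5.6  3.1 -4.4] 0.0175 10.47 [ 0.17 -0.84 -0.2 ]
```

View pics/c2.png

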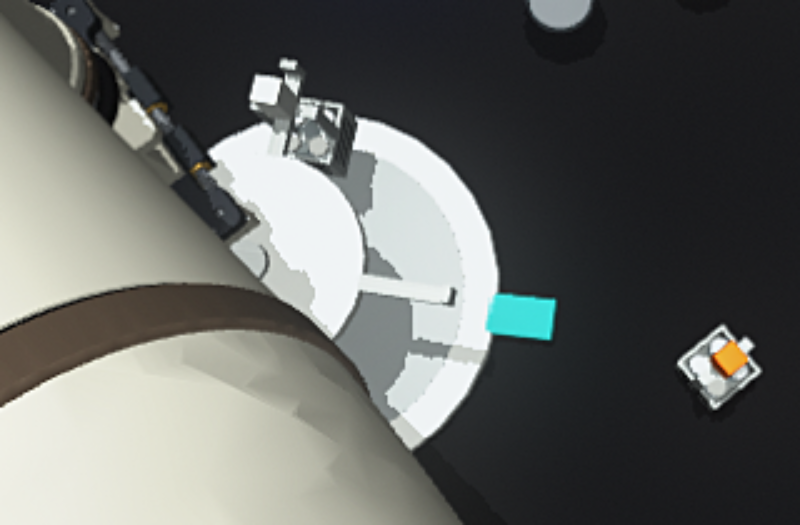

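Top crop: the hook now points at the tongue, tip at crop (447,293), i.e. about (189,217) in the picture. Next: release, measure the hook, and look at the orange basket from above.

Run:
```python
from m import *
ct=cam("top"); d=onz(ct,[188.8,217.2],.18)[0,:2]-AX; print("hook",np.hypot(*d),np.degrees(np.arctan2(d[1],d[0])),"mark",MA)
effector.open_jaws(); manip.servo_line(kn(MA,.30),vel=.2)
G=np.array([.442,-.157])
for y in (-54.2,125.8):
    for p,yy in(([*G,.104],y),([.49,-.045,.20],y+43.7),([.512,.073,.2],y+43.7)): print(y,np.round(manip.solve_ik(p,Q(yy)),2))
# hover offset
manip.move_pose([*G,.28],Q(-54.2)); print(manip.current_clock(),np.round(manip.current_q(),2))
c,im=grab("wrist","w3"); m=mask_c(im,5,20,(0,0,512,384))
cs=[x for x in cv2.findContours(m,0,1)[0]]; x=max(cs,key=cv2.contourArea)
print("blob",cen(m),cv2.boundingRect(x))
K,dd,e,a=c
P=np.array([[*G,.138],[*G,.118],[*G,.045]]); print(cv2.projectPoints(P,cv2.Rodrigues(rot(a).T)[0],-rot(a).T@e,K,dd)[0].reshape(-1,2))
t,tim=grab("top","top3")
cv2.imwrite("pics/c3.png",np.hstack([cv2.resize(im[100:300,156:356],(400,400)),cv2.resize(tim[110:290,50:230],(400,400))])[:,:,::-1])
```

```text
hook 0.1510964232809063 -103.53077838368193 mark -100.53708846144721
-54.2 [ 0.8   0.39 -0.6   2.09  0.32  0.75 -0.95]
-54.2 [ 0.72  0.31 -0.8   1.96  0.27  0.98 -0.39]
-54.2 [ 0.45  0.36 -0.78  1.9   0.3   1.   -0.64]
125.8 [ 1.21  0.62 -1.16  2.08  0.73  0.93  1.83]
125.8 [ 1.11  0.69 -1.46  1.95  0.74  1.21  2.33]
125.8 [ 0.83  0.73 -1.43  1.89  0.77  1.24  2.1 ]
14.225 [ 0.91  0.13 -0.67  1.92  0.09  1.12 -0.75]
blob (array([334.45850689, 277.64402435]), 3121) (245, 291, 267, 15)
[[259.31114509 179.06183387]
 [259.32279957 174.94159072]
 [259.35572956 163.29907933]]
```

View pics/c3.png

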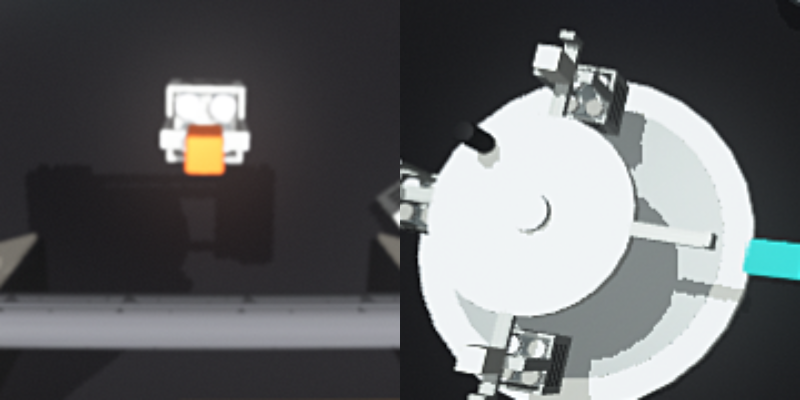

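The wrist crop shows the bail lying along the jaw axis, with the block top at about (258.5,179) against (259.3,179) predicted, so the yaw is right. In the top crop the hook bar runs from about (158,213) to (190,218). Now grasp, carry and thread.

Run:
```python
from m import *
ct=cam("top")
w=onz(ct,[[158,213.5],[187,217.8]],.165)[:,:2]; d=w[1]-w[0]; print("bar",w-AX,np.degrees(np.arctan2(d[1],d[0])))
h=w[1]-AX; A=np.degrees(np.arctan2(h[1],h[0])); print("hook angle",A)
G=np.array([.442,-.157])
manip.servo_line([*G,.105],vel=.12); print(manip.current_force())
effector.close(f_grip=25); print("gap",manip.current_finger_gap(),manip.current_force())
manip.servo_line([*G,.23],vel=.12); print("lift",manip.current_finger_gap(),manip.current_force())
u=np.array([np.cos(np.radians(A)),np.sin(np.radians(A))]); Y=A+90; 
z=.105+(.150+.064-.118)
manip.servo_line([*(AX+.25*u),.23],Q(Y),vel=.12)
manip.servo_line([*(AX+.25*u),z],vel=.1)
print(np.round(manip.current_q(),2),manip.current_finger_gap(),manip.current_clock())
manip.servo_line([*(AX+.205*u),z],vel=.1)
s,si=grab("scene","s4"); t,ti=grab("top","t4")
cv2.imwrite("pics/c4.png",np.hstack([cv2.resize(si[140:320,250:450],(444,400)),cv2.resize(ti[130:310,80:240],(356,400))])[:,:,::-1])
```

```text
bar [[-0.02225599 -0.08895461]
 [-0.03385394 -0.14111272]] -102.53640307979886
hook angle -103.49069901211519
[-0.05781831  0.52280748 -0.48148246]
gap 0.02005103700966281 [ 0.3368787   0.19078227 -2.43337112]
lift 0.01997313978626554 [-0.27168585  0.23053317 -1.27561076]
[ 0.77  0.29 -0.83  1.99  0.25  0.97 -0.42] 0.019570772461078675 19.7417
```

View pics/c4.png

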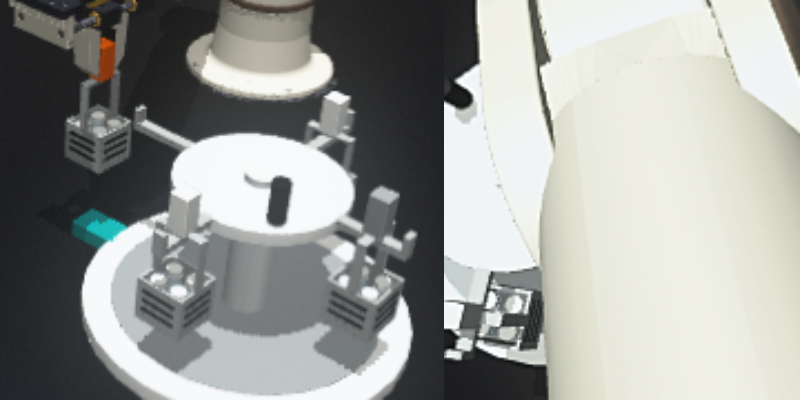

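The scene crop shows the basket held upright with its window facing the hook tip and the heights lined up. Next I insert it in steps with force checks, then lower.

Run:
```python
from m import *
A=-103.3; u=np.array([np.cos(np.radians(A)),np.sin(np.radians(A))]); z=.201
f0=manip.current_force(); ok=True
for r in (.18,.165,.15,.135,.12):
    manip.servo_line([*(AX+r*u),z],vel=.08); f=manip.current_force()-f0; print(r,np.round(f,1))
    if np.linalg.norm(f)>6: ok=False;break
if ok:
    for zz in (.185,.180,.177,.175,.174,.173):
        manip.servo_line([*(AX+.12*u),zz],vel=.05); f=manip.current_force()-f0; print(zz,np.round(f,1))
        if f[2]>2.5: break
s,si=grab("scene","s5")
cv2.imwrite("pics/c5.png",cv2.resize(si[140:320,250:450],(666,600))[:,:,::-1]); print(manip.current_clock(),manip.current_finger_gap())
```

```text
0.18 [ 0.3  0.  -1.4]
0.165 [ 0.9  0.2 -0.6]
0.15 [ 1.2 -0.3 -1.2]
0.135 [ 0.   0.7 -0.5]
0.12 [ 1.   0.5 -0.6]
0.185 [ 0.1  0.5 -0.4]
0.18 [ 0.1  0.8 -0.6]
0.177 [ 0.7  1.  -0.5]
0.175 [ 1.3  0.2 -0.7]
0.174 [-0.6 -0.9  6.3]
23.7917 0.019871391974753908
```

View pics/c5.png

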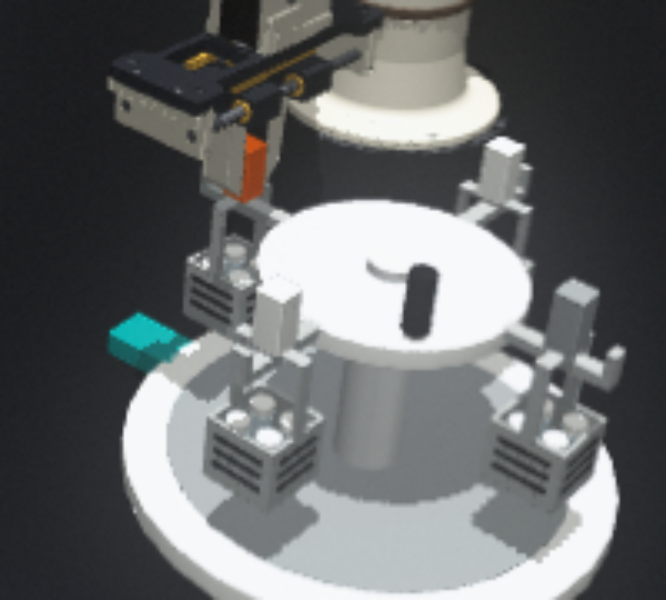

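Contact came at the expected height (grip z ≈ 37 mm in the turret frame), and the picture shows the strap resting on the hook bar. Release and retreat.

Run:
```python
from m import *
effector.open_jaws(); manip.sleep(.3); p=manip.current_tool_pos()
manip.servo_line([p[0],p[1],.32],vel=.1)
manip.move_pose([.40,-.45,.36],Q(-13)); manip.sleep(.5)
s,si=grab("scene","s6"); t,ti=grab("top","t6")
a,n=cen(mask_c(ti,5,20,(100,150,320,300))); b,k=cen(mask_c(si,5,20,(250,100,400,300)))
e1,r1=ray(t,a);e2,r2=ray(s,b);r1=r1[0];r2=r2[0]
q=np.linalg.lstsq(np.c_[r1,-r2],e2-e1,rcond=None)[0];w=(e1+q[0]*r1+e2+q[1]*r2)/2
d=w[:2]-AX; print("orange",w,n,k,"r",np.hypot(*d),"ang",np.degrees(np.arctan2(d[1],d[0])),"z",w[2]-.15)
print("blue",cen(mask_c(ti,110,130,(370,195,410,230))),cen(mask_c(si,110,130,(175,150,205,180))),manip.current_clock(),manip.current_force())
cv2.imwrite("pics/c6.png",np.hstack([cv2.resize(si[140:320,250:450],(444,400)),cv2.resize(ti[130:310,50:210],(356,400))])[:,:,::-1])
```

```text
orange [0.50772278 0.07625672 0.18824309] 178 226 r 0.11797587078942244 ang -103.01915360387676 z 0.038243085533013504
blue (array([390.23626374, 214.8956044 ]), 182) (array([189.89473684, 168.26315789]), 133) 29.4583 [ 0.0356678  -0.45048996  0.26681802]
```

View pics/c6.png

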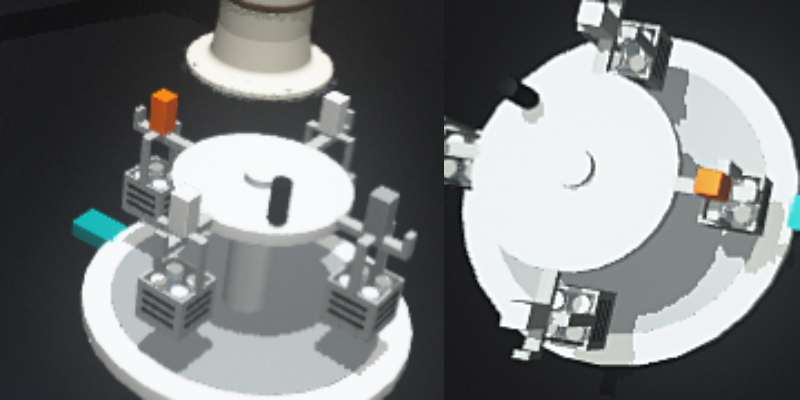

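The basket hangs upright on the hook over the mark: r 118 mm, z 38 mm, about 2.5° off the mark. The blue basket hasn't moved. Handing in.

```bash
python3 -c "
from bench import manip
manip.hand_in()"
```

```text
the job is handed in; nothing more can be done
```

I turned the carousel by its crank knob until the empty hook pointed over the teal mark. I then hung the orange-gripped basket on that hook by its bail, let go, moved the arm clear and handed in. The clock read about 29.5 s of the 56 s allowed at the last check.

**Last checks:**
- **Orange basket:** the grip is 118 mm from the axis and 38 mm above the turret origin. It looks upright in both camera views.
- **Hook over the mark:** two readings put it about 2–3° off, so the hook did not line up exactly but is well inside the 13° limit.
- **Blue basket:** its position in both images is unchanged to within 0.1 pixel.
- **Robot:** it is clear of everything, with about 0.5 N of residual force on the tool.

No check failed. The only disagreements were 1–3 mm camera errors, such as the mark measuring 188 mm from the axis instead of 190 mm.

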